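# Feel for the release notch of the nail chest

## Task

Open the nail chest by its concealed release: put a fingertip on top of the red end of the front rail, sweep it along the rail, over the plain block beside the red end and onwards, until you find the deep release notch (the shallow nick is a blind), and press the steel key inside it fully down, so that the drawer pops out. Then take the hand clear of everything. Only touch and press: do not pull or push the drawer itself, and leave the markers, tools and other loose things where they are.

Things in the scene. Friction and masses are not known exactly. Their poses are not given: they have to be found in the camera images.
- chest: low wooden nail chest, 180 mm deep (its x), 355 mm wide (its y), fixed to the table; origin at the centre of its underside; its -x side, with the drawer, faces the robot. Its flat top is 70 mm up. Along the front edge of that top runs a rail, 30 mm deep, 30 mm high (top 100 mm above the table), flush with the front, parallel to the chest's y
- rail_red (a point): middle of the top face of the red end of the rail (face 50 mm along the chest's y, 30 mm along its x); from here the rail runs in the chest's -y direction: rest of the red end, a plain wooden block (40 mm), five 50 mm blocks whose order differs every time, a 15 mm wooden end. Of the five, three are plain, one has the release notch, one a shallow nick; which is which must be felt or seen
- rail_far (a point): point on the middle line of the rail top where the last of the five blocks ends, 315 mm from rail_red along the chest's -y. The blind nick among the five: 46 mm along the rail, open at front and back, with a fixed dark steel floor 5 mm below the rail top
- red_end: the red end of the rail, 30 x 50 x 30 mm, fixed; origin at the centre of its underside
- lead_block: the plain 40 mm wooden block of the rail next to the red end, fixed; origin at the centre of its underside
- key (a joint): how far the key is pressed down, m. The release notch is a gap in the rail, 46 mm along it, open at top, front and back; the dark steel key is its floor, 14 mm below the rail top. 0 at rest, 0.008 fully down (22 mm below the rail top). It needs about 8 N, has no return spring and stays where it is left
- drawer (a joint): how far the drawer has come out towards the robot, m: 0 shut. The key drives it: it comes out three times as far as the key goes down, 0.024 at full press
- drawer_face (a point): pale wooden drawer front below the rail, 334 mm wide, from 9 to 59 mm above the table, with a brass knob 22 mm across standing 24 mm out; this point is the middle of its outer face, on the knob's axis
- marker_green: square-bodied blue marker with a green cap, 135 x 16 x 16 mm, lying on the chest's top behind the rail; origin under its middle
- marker_teal: square-bodied blue marker with a teal cap, 135 x 16 x 16 mm, lying on the table between robot and chest; origin under its middle
- cork: small cork plug with an orange band, 26 mm across, 30 mm tall, standing between robot and chest; origin under its centre
- hammer: hammer lying on the table to the robot's left, 280 mm long
- nail_plate: paper-white plate of nails, 160 mm across, 13 mm high, to the right; origin under its centre
- paint_yellow: yellow paint bottle, 54 mm across, 130 mm tall, to the left; origin under its centre
- pencil_cup: green cup, 76 mm across, 100 mm tall, to the right; origin under its centre

How it is judged:
By the outcome, as a careful person would: the job done as asked, in the order asked, and still so for the second after the job is handed in, with the robot touching nothing.
It also fails if it takes over 61 s, if anything falls off the work surface, if the arm or the gripper's body presses on something with over 40 N, if the wrist force passes 120 N, or if a joint passes its speed limit or range.

## Robot

A 7-joint arm with a two-finger parallel gripper is mounted at the origin on the work surface. World frame = base frame: x ahead of the robot, y to its left, z up, the work surface at z = 0. Lengths are in m, angles in rad, forces in N, time in s.
With the tool pointing down it reaches from about 0.4 to 0.875 m from the base axis. Payload 19.3 kg.
Tool frame: the origin (TCP) lies midway between the tips of the shut fingers; the grasp point (between the pads) lies r.grip_depth behind it (r.grip_depth is the distance from the TCP to the grasp point, in m); z points along the fingers, y is the line along which they close (so a half turn about z gives the same grasp; the last joint's range is limited). The gripper opens to 85 mm and grips with 20 to 120 N. Pads are 22 mm wide; open, the fingers measure 114 mm over their backs; the gripper's body (76 mm by 85 mm) begins 54 mm behind the grasp point. The pads swing forward as they close: fully open they stand 13 mm farther back than shut.
Start: joints at [-0.07, 0.521, -0.036, 1.599, 0.021, 1.021, -0.113], TCP at [0.625, -0, 0.231] pointing down, gripper open.
Joint ranges: [-2.91, 2.91], [-0.3, 2.13], [-1.5, 1.42], [0.17, 2.43], [-1.26, 4.41], [0.16, 1.93], [-2.52, 2.52]. Speed limits (rad/s): [1.89, 1.89, 2.39, 2.39, 3.01, 3.01, 3.01].

## Interface

Orientations are given as a unit quaternion [w, x, y, z].
In Python, from plant import r gives the robot as it stands.
- The arm moves only by the tool arm_command, never from a script. Its argument "targets" is a list of rows, each an object of numbers: "dx", "dy", "dz": the shift along the tool's x, y, z each as a share of 1000 mm, from -1 to 1; "ax", "ay", "az": the turn, a rotation vector about the tool's x, y, z each as a share of pi/2 rad, from -1 to 1. In form: [{"dx": .., "dy": .., "dz": .., "ax": .., "ay": .., "az": ..}, ...]. A call has 1 to 10 rows; each row is the pose to reach, as a shift and turn from the pose commanded when the call began, along the tool's axes at that moment; what a row does not reach only later rows make up. A row lasts 1/10 s, in which the tool goes at most 50 mm and 8.59 degrees, less where a joint would pass 70% of its speed; a pose out of reach is approached as far as the arm can. A call with a number of a shift or a turn outside -1 to 1 is refused whole. A call with a gripper value outside its range is refused whole. "grip" is the finger opening in mm, from 0 to 85.4, set as the call begins (left out, the last holds). The fingers move at their own pace and stop on an object; "grip_force" is the grip in N (left out, the last holds). Time passes only in rows, so rows that repeat a pose let the fingers close. It gives the time, the measured TCP pose, the force, the opening and the grip force at its end, in the units of the state.
- r.state(): the state, without advancing time (a new reading comes with each control period).
- r.get_image(name): name is "scene" or "side" or "wrist"; returns the picture (480x640x3 uint8, red, green, blue); there is no depth.
- r.camera_info(name): a dict with "fovy" (degrees; the focal length in pixels is half the picture's height over the tangent of half this angle, whatever the lens; pixels are square), "cx", "cy" (the principal point, pixels), "position" and "orientation" of the camera in the world; the wrist camera has in their place "mount" (4x4, takes a point from camera to tool coordinates, whose origin is the TCP and whose axes are the flange's). Camera axes: x right, y up, looking along -z (the intrinsics and any distortion apply to the point x, -y, -z); pixel columns grow to the right and rows downward; lengths in m; the calibration is good to about 2 mm. A picture is of the moment at which its call begins: read the wrist's pose just before it. camera_info takes no time and is no camera call.
- r.hand_in(): hands the job in; it is judged then, once.
The state is a dict: "time_s": time; "q": joint angles; "qvel": joint speeds; "joint_torque": joint torques, N m; "tool_pos": TCP position; "tool_rot": TCP orientation; "force": force on the tool from outside, world axes, zero at the start; "torque": the same for the moment, N m; "width": opening from 0.0 (shut) to 1.0 (fully open); "finger_force": force on a finger pad.
Only numpy, scipy, OpenCV 4.12 (cv2) and the standard library are available. Lean on these libraries where they do the work, as an engineer would, in place of code of your own. Each camera call takes 0.05 s, during which the arm holds its last target. There are 200 camera calls.

## Working session

There is one attempt and no reset: what is moved stays moved. The work goes in short steps, Python scripts to look and compute and a tool call to move; the robot and the scene stay as the last step left them, time stands still between calls to the robot, and variables do not carry over. Pictures are saved under pics/ and viewed, at most 10 in all, crops included, and the job is handed in when it is done.

Besides the shell and the picture viewer there is one more tool, called after "Call:" as name(argument=value, ...), one argument or row to a line, values as JSON. arm_command: Moves the arm, as the interface text tells. Shift numbers are shares of 1000 mm and turn numbers shares of pi/2 rad, none past 1 either way. Its arguments: {"type":"object","properties":{"targets":{"type":"array"},"grip":{"type":"number"},"grip_force":{"type":"number"}},"required":["targets"]}

```bash
mkdir -p pics
python3 - <<'E'
from plant import r
import cv2
s=r.state();print(s)
for n in("scene","side","wrist"):
    print(n,r.camera_info(n)); cv2.imwrite(f"pics/{n}0.png",r.get_image(n)[:,:,::-1])
print(r.grip_depth)
E
```

```text
{'time_s': 0.0, 'q': array([-0.07018877,  0.5220113 , -0.03634891,  1.60001229,  0.02120609,
        1.02109106, -0.11282183]), 'qvel': array([-1.46806173e-03, -1.33760432e-03,  5.93060667e-04, -8.47686041e-04,
       -4.90063972e-04,  6.26786849e-05, -8.89817683e-04]), 'joint_torque': array([-4.24098413e-03, -9.27110124e+01,  1.97758444e+00, -3.69928443e+01,
        1.76317629e-02,  8.19846697e-03, -6.58496788e-05]), 'tool_pos': array([ 6.24659766e-01, -3.33631648e-05,  2.30725645e-01]), 'tool_rot': array([-3.74249885e-04,  7.07114133e-01,  7.07099201e-01, -4.27794222e-04]), 'force': array([ 0.22387304,  0.81375104, -0.4578298 ]), 'torque': array([-0.00876674, -0.04119756,  0.05524571]), 'finger_force': 0.0, 'width': 0.9989612398751397}
scene {'fovy': 42.7767739039287, 'cx': 317.5941477288319, 'cy': 223.50434333003133, 'position': array([1.26212063, 0.46909591, 1.31738344]), 'orientation': array([0.46597499, 0.15299785, 0.27602153, 0.82660213])}
side {'fovy': 49.463097703737795, 'cx': 322.0524444832991, 'cy': 242.35740301830612, 'position': array([0.4649732 , 1.17888171, 0.90103216]), 'orientation': array([-5.98188722e-03, -2.36369003e-04,  4.70043701e-01,  8.82622841e-01])}
wrist {'fovy': 69.65124283019122, 'cx': 321.47294183748886, 'cy': 237.42266271572814, 'mount': array([[-9.22300766e-04,  9.52211245e-01,  3.05438856e-01,
         7.98976101e-02],
       [ 9.99999519e-01,  7.76104597e-04,  6.00070338e-04,
        -1.85973449e-03],
       [ 3.34341224e-04,  3.05439263e-01, -9.52211502e-01,
        -1.41772519e-01],
       [ 0.00000000e+00,  0.00000000e+00,  0.00000000e+00,
         1.00000000e+00]])}
0.0187
```

View pics/scene0.png

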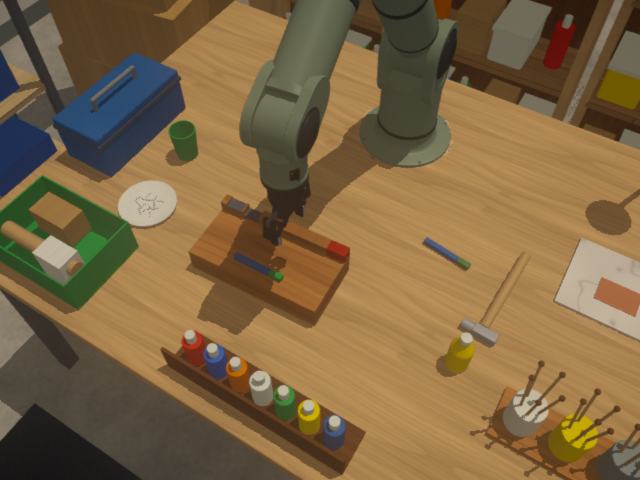

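View pics/wrist0.png

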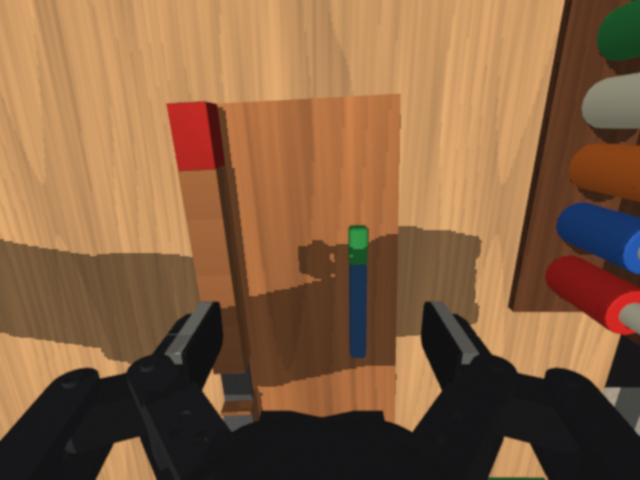

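View pics/side0.png

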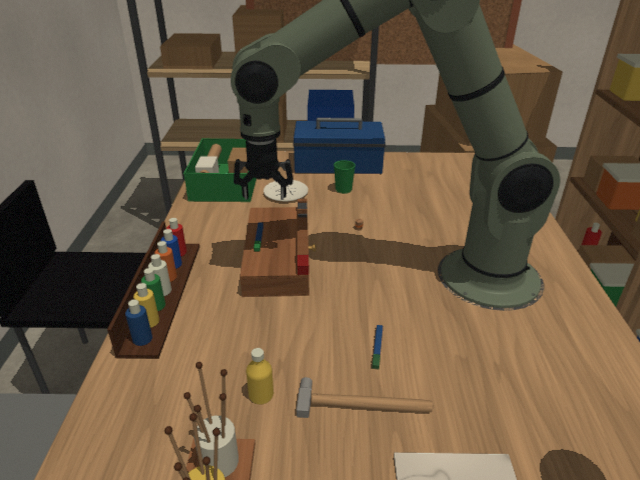

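The scene and wrist views show the red rail end at scene (338,250) and wrist (195,137). Dark notch floors appear at wrist (237,385) and (238,422), and at scene about (235,207). Next I'll locate the rail and enlarge the far end.

```bash
cat > h.py <<'E'
import numpy as np, cv2
from scipy.spatial.transform import Rotation as R
from plant import r
def rot(q): return R.from_quat([q[1],q[2],q[3],q[0]]).as_matrix()
def cam(n,s=None):
    c=r.camera_info(n); f=240/np.tan(np.radians(c["fovy"])/2)
    if n=="wrist":
        s=s or r.state(); T=np.eye(4);T[:3,:3]=rot(s["tool_rot"]);T[:3,3]=s["tool_pos"];M=T@c["mount"]
        return f,c["cx"],c["cy"],M[:3,3],M[:3,:3]
    return f,c["cx"],c["cy"],np.array(c["position"]),rot(c["orientation"])
def ray(n,u,v,z,s=None):
    f,cx,cy,p,A=cam(n,s); d=A@np.array([(u-cx)/f,-(v-cy)/f,-1]); return p+d*(z-p[2])/d[2]
def proj(n,P,s=None):
    f,cx,cy,p,A=cam(n,s); q=A.T@(np.array(P)-p); return np.array([cx-f*q[0]/q[2],cy+f*q[1]/q[2]])
E
python3 - <<'E'
from h import *
for uv in [(168,103),(208,101),(221,168),(180,171),(222,373),(252,373),(222,400),(254,400),(222,415)]: print("w",uv,ray("wrist",*uv,.1).round(4))
for z,uv in [(.07,(400,95)),(.07,(222,104))]: print(uv,ray("wrist",*uv,z).round(4))
im=cv2.imread("pics/scene0.png")[180:290,180:370]; a=cv2.resize(im,None,fx=4,fy=4,interpolation=3)
cv2.imwrite("pics/c1.png",a)
im=cv2.imread("pics/side0.png")[180:300,220:380]; cv2.imwrite("pics/c2.png",cv2.resize(im,None,fx=5,fy=5,interpolation=3))
E
```

```text
w (168, 103) [0.5094 0.0966 0.1   ]
w (208, 101) [0.5391 0.098  0.1   ]
w (221, 168) [0.5443 0.0493 0.1   ]
w (180, 171) [0.512 0.047 0.1  ]
w (222, 373) [ 0.5279 -0.1428  0.1   ]
w (252, 373) [ 0.5565 -0.1428  0.1   ]
w (222, 400) [ 0.5251 -0.1746  0.1   ]
w (254, 400) [ 0.5564 -0.1746  0.1   ]
w (222, 415) [ 0.5235 -0.193   0.1   ]
(400, 95) [0.6865 0.1044 0.07  ]
(222, 104) [0.5411 0.0977 0.07  ]
```

View pics/c1.png

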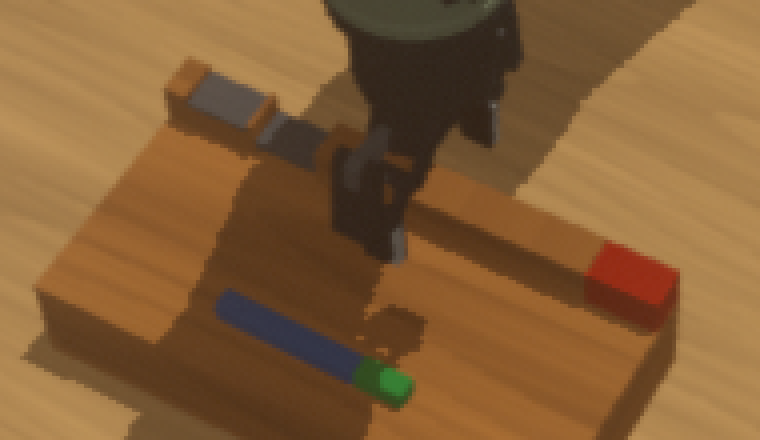

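View pics/c2.png

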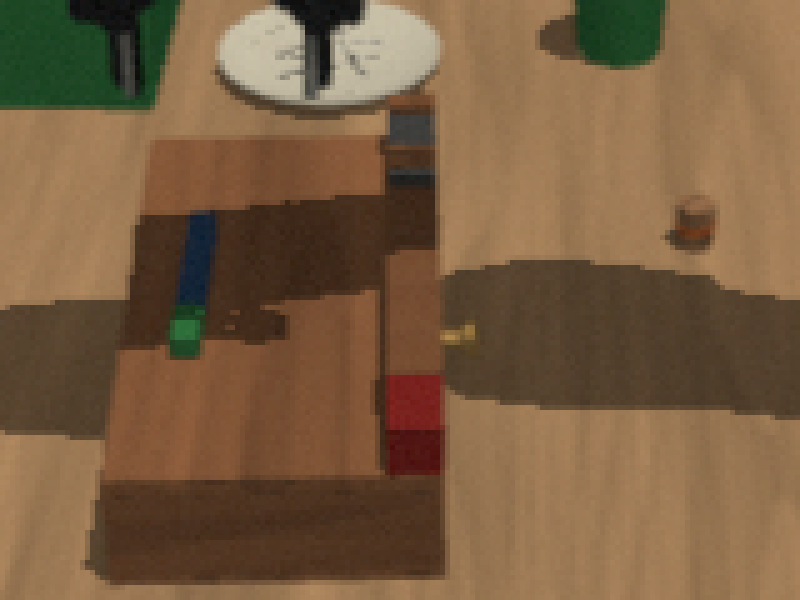

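The far block's dark floor is shallow. It sits just under the top, at c1 (230,100). The fourth block's floor lies deep with walls visible, at c1 (290,140). So the release is block 4, centred about 240 mm from rail_red. The rail direction is yawed about +4.25°, and rail_red is near (0.526, 0.073), which fits the 216 mm I measured to the notch edge. I'll shut the fingers and go above red.

Call:
arm_command(
  targets=[
    {"dx": 0.015, "dy": -0.02, "dz": 0.0, "az": -0.01},
    {"dx": 0.035, "dy": -0.045, "dz": 0.01, "az": -0.03},
    {"dx": 0.055, "dy": -0.075, "dz": 0.03, "az": -0.047},
    {"dx": 0.073, "dy": -0.0985, "dz": 0.05, "az": -0.047},
    {"dx": 0.073, "dy": -0.0985, "dz": 0.08, "az": -0.047},
    {"dx": 0.073, "dy": -0.0985, "dz": 0.1, "az": -0.047},
    {"dx": 0.073, "dy": -0.0985, "dz": 0.1, "az": -0.047},
    {"dx": 0.073, "dy": -0.0985, "dz": 0.1, "az": -0.047},
    {"dx": 0.073, "dy": -0.0985, "dz": 0.1, "az": -0.047},
    {"dx": 0.073, "dy": -0.0985, "dz": 0.1, "az": -0.047},
  ],
  grip=0,
  grip_force=40,
)

```text
validation failed for argument at $.ta...
```

Run:
```python
from h import *
s=r.state();print(s["time_s"],s["tool_pos"],s["tool_rot"],s["force"],s["width"])
a=r.get_image("wrist");b=r.get_image("scene");c=r.get_image("side")
k=lambda i,y,x,h,w,f:cv2.resize(i[y:y+h,x:x+w],(w*f,h*f))
u,v=map(int,proj("scene",s["tool_pos"]));u2,v2=map(int,proj("side",s["tool_pos"]))
o=np.zeros((600,800,3),np.uint8);o[:360,:480]=cv2.resize(a,(480,360))
o[360:,:400]=k(b,v-30,u-60,60,100,4);o[360:,400:]=k(c,v2-30,u2-50,60,100,4)
cv2.imwrite("pics/m1.png",o[:,:,::-1])
```

```text
0.15 [ 6.24726074e-01 -4.49871779e-05  2.30834397e-01] [-2.97272838e-04  7.07104637e-01  7.07108763e-01 -3.74587017e-04] [-0.3522993   1.12374666  0.77905619] 0.9998065935334981
```

View pics/m1.png

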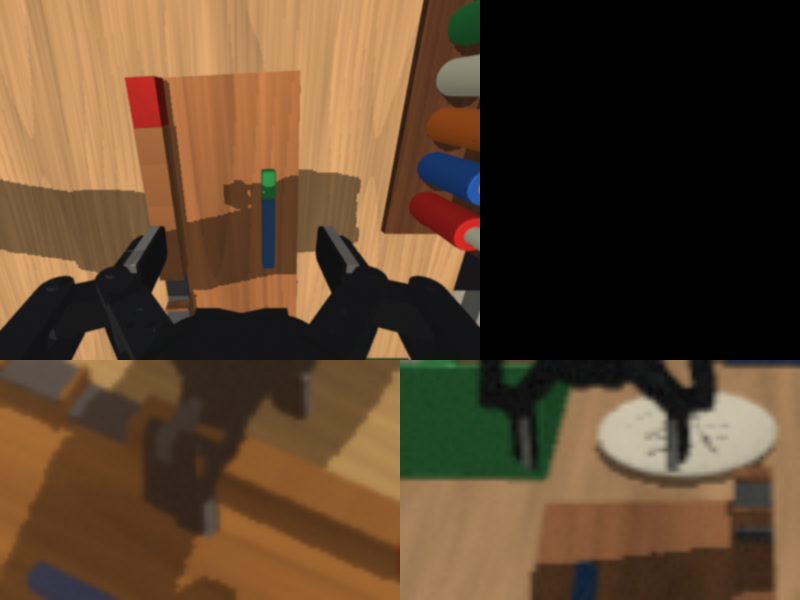

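The call was refused, most likely because the rows need all six keys, and the picture shows the arm unmoved. Resending with full rows.

Call:
arm_command(
  targets=[
    {"dx": 0.015, "dy": -0.02, "dz": 0.0, "ax": 0, "ay": 0, "az": -0.01},
    {"dx": 0.035, "dy": -0.045, "dz": 0.01, "ax": 0, "ay": 0, "az": -0.03},
    {"dx": 0.055, "dy": -0.075, "dz": 0.03, "ax": 0, "ay": 0, "az": -0.047},
    {"dx": 0.073, "dy": -0.0985, "dz": 0.05, "ax": 0, "ay": 0, "az": -0.047},
    {"dx": 0.073, "dy": -0.0985, "dz": 0.08, "ax": 0, "ay": 0, "az": -0.047},
    {"dx": 0.073, "dy": -0.0985, "dz": 0.1, "ax": 0, "ay": 0, "az": -0.047},
    {"dx": 0.073, "dy": -0.0985, "dz": 0.1, "ax": 0, "ay": 0, "az": -0.047},
    {"dx": 0.073, "dy": -0.0985, "dz": 0.1, "ax": 0, "ay": 0, "az": -0.047},
    {"dx": 0.073, "dy": -0.0985, "dz": 0.1, "ax": 0, "ay": 0, "az": -0.047},
    {"dx": 0.073, "dy": -0.0985, "dz": 0.1, "ax": 0, "ay": 0, "az": -0.047},
  ],
  grip=0,
  grip_force=40,
)

```text
time_s: 1.3
tool_pos: [0.5271, 0.0729, 0.1323]
tool_rot: [0.0, 0.681, 0.733, 0.001]
force: [-0.4, 0.0, 0.3]
width: -0.0
finger_force: 0.0
```

Run:
```python
from h import *
s=r.state();print(s["time_s"],s["tool_pos"],s["tool_rot"],s["force"])
b=r.get_image("scene");c=r.get_image("side")
k=lambda i,y,x,h,w,f:cv2.resize(i[y:y+h,x:x+w],(w*f,h*f),interpolation=3)
o=np.zeros((600,800,3),np.uint8)
for j,(n,i) in enumerate((("scene",b),("side",c))):
    u,v=map(int,proj(n,[.527,.073,.1]));print(n,u,v,proj(n,[.527,.073,.1]))
    o[:,j*400:j*400+400]=k(i,v-60,u-40,100,67,6)[:,:400]
cv2.imwrite("pics/m2.png",o[:,:,::-1])
```

```text
1.3 [0.5270876  0.07294198 0.13230356] [4.45607145e-04 6.80677821e-01 7.32582493e-01 6.30004188e-04] [-0.43656596  0.03290623  0.2813657 ]
scene 337 248 [337.59426958 248.92505319]
side 301 260 [301.33755818 260.25111176]
```

View pics/m2.png

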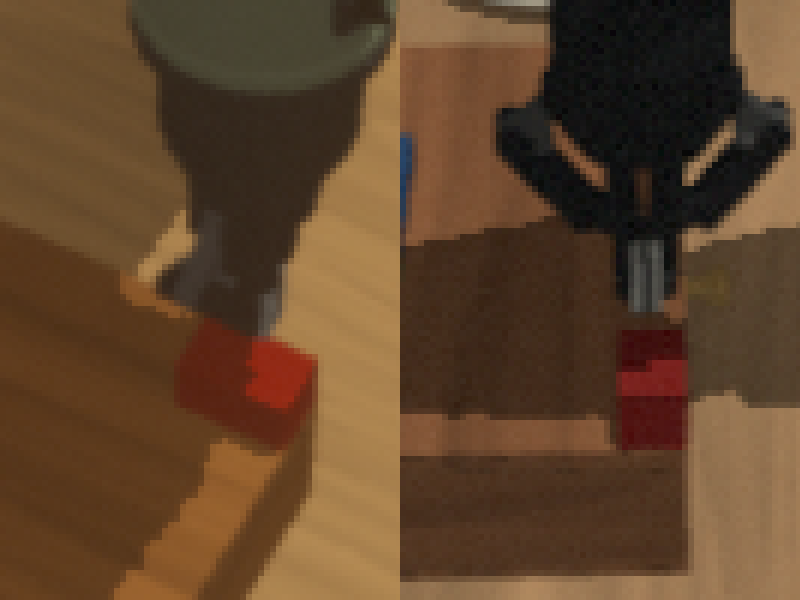

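The tip sits above the red end, about 1–2 mm too far back. I'll descend to just above contact.

Call:
arm_command(
  targets=[
    {"dx": 0, "dy": -0.001, "dz": 0.01, "ax": 0, "ay": 0, "az": 0},
    {"dx": 0, "dy": -0.0015, "dz": 0.02, "ax": 0, "ay": 0, "az": 0},
    {"dx": 0, "dy": -0.0015, "dz": 0.026, "ax": 0, "ay": 0, "az": 0},
    {"dx": 0, "dy": -0.0015, "dz": 0.028, "ax": 0, "ay": 0, "az": 0},
    {"dx": 0, "dy": -0.0015, "dz": 0.028, "ax": 0, "ay": 0, "az": 0},
    {"dx": 0, "dy": -0.0015, "dz": 0.028, "ax": 0, "ay": 0, "az": 0},
  ],
)

```text
time_s: 2.0
tool_pos: [0.5251, 0.0729, 0.1034]
tool_rot: [0.0, 0.681, 0.733, 0.0]
force: [0.2, 0.2, -0.1]
width: 0.001
finger_force: 0.0
```

Call:
arm_command(
  targets=[
    {"dx": 0, "dy": 0, "dz": 0.001, "ax": 0, "ay": 0, "az": 0},
    {"dx": 0, "dy": 0, "dz": 0.002, "ax": 0, "ay": 0, "az": 0},
    {"dx": 0, "dy": 0, "dz": 0.002, "ax": 0, "ay": 0, "az": 0},
    {"dx": 0, "dy": 0, "dz": 0.002, "ax": 0, "ay": 0, "az": 0},
  ],
)

```text
time_s: 2.4
tool_pos: [0.525, 0.0729, 0.1013]
tool_rot: [0.0, 0.681, 0.733, 0.0]
force: [0.3, -0.4, 0.4]
width: 0.0
finger_force: 0.0
```

Call:
arm_command(
  targets=[
    {"dx": 0, "dy": 0, "dz": 0.001, "ax": 0, "ay": 0, "az": 0},
    {"dx": 0, "dy": 0, "dz": 0.0015, "ax": 0, "ay": 0, "az": 0},
    {"dx": 0, "dy": 0, "dz": 0.0015, "ax": 0, "ay": 0, "az": 0},
    {"dx": 0, "dy": 0, "dz": 0.0015, "ax": 0, "ay": 0, "az": 0},
  ],
)

```text
time_s: 2.8
tool_pos: [0.5251, 0.0729, 0.1001]
tool_rot: [0.0, 0.681, 0.733, 0.0]
force: [-1.9, 0.9, 7.3]
width: 0.0
finger_force: 3.8
```

In contact on red at z=0.100 with 7 N. Sweeping along the rail.

Call:
arm_command(
  targets=[
    {"dx": -0.004, "dy": 0, "dz": 0, "ax": 0, "ay": 0, "az": 0},
    {"dx": -0.01, "dy": 0, "dz": 0, "ax": 0, "ay": 0, "az": 0},
    {"dx": -0.016, "dy": 0, "dz": 0, "ax": 0, "ay": 0, "az": 0},
    {"dx": -0.022, "dy": 0, "dz": 0, "ax": 0, "ay": 0, "az": 0},
    {"dx": -0.028, "dy": 0, "dz": 0, "ax": 0, "ay": 0, "az": 0},
    {"dx": -0.034, "dy": 0, "dz": 0, "ax": 0, "ay": 0, "az": 0},
    {"dx": -0.04, "dy": 0, "dz": 0, "ax": 0, "ay": 0, "az": 0},
    {"dx": -0.046, "dy": 0, "dz": 0, "ax": 0, "ay": 0, "az": 0},
    {"dx": -0.05, "dy": 0, "dz": 0, "ax": 0, "ay": 0, "az": 0},
    {"dx": -0.05, "dy": 0, "dz": 0, "ax": 0, "ay": 0, "az": 0},
  ],
)

```text
time_s: 3.8
tool_pos: [0.5291, 0.0225, 0.1001]
tool_rot: [0.0, 0.681, 0.733, 0.0]
force: [0.2, -0.8, 6.9]
width: 0.0
finger_force: 2.9
```

Call:
arm_command(
  targets=[
    {"dx": -0.004, "dy": 0, "dz": 0, "ax": 0, "ay": 0, "az": 0},
    {"dx": -0.01, "dy": 0, "dz": 0, "ax": 0, "ay": 0, "az": 0},
    {"dx": -0.016, "dy": 0, "dz": 0, "ax": 0, "ay": 0, "az": 0},
    {"dx": -0.022, "dy": 0, "dz": 0, "ax": 0, "ay": 0, "az": 0},
    {"dx": -0.028, "dy": 0, "dz": 0, "ax": 0, "ay": 0, "az": 0},
    {"dx": -0.034, "dy": 0, "dz": 0, "ax": 0, "ay": 0, "az": 0},
    {"dx": -0.04, "dy": 0, "dz": 0, "ax": 0, "ay": 0, "az": 0},
    {"dx": -0.046, "dy": 0, "dz": 0, "ax": 0, "ay": 0, "az": 0},
    {"dx": -0.052, "dy": 0, "dz": 0, "ax": 0, "ay": 0, "az": 0},
    {"dx": -0.056, "dy": 0, "dz": 0, "ax": 0, "ay": 0, "az": 0},
  ],
)

```text
time_s: 4.8
tool_pos: [0.5332, -0.0328, 0.1001]
tool_rot: [0.0, 0.681, 0.733, 0.0]
force: [-0.7, 4.3, 5.4]
width: 0.002
finger_force: 3.1
```

Call:
arm_command(
  targets=[
    {"dx": -0.004, "dy": 0, "dz": 0, "ax": 0, "ay": 0, "az": 0},
    {"dx": -0.01, "dy": 0, "dz": 0, "ax": 0, "ay": 0, "az": 0},
    {"dx": -0.016, "dy": 0, "dz": 0, "ax": 0, "ay": 0, "az": 0},
    {"dx": -0.022, "dy": 0, "dz": 0, "ax": 0, "ay": 0, "az": 0},
    {"dx": -0.028, "dy": 0, "dz": 0, "ax": 0, "ay": 0, "az": 0},
    {"dx": -0.034, "dy": 0, "dz": 0, "ax": 0, "ay": 0, "az": 0},
    {"dx": -0.04, "dy": 0, "dz": 0, "ax": 0, "ay": 0, "az": 0},
    {"dx": -0.046, "dy": 0, "dz": 0, "ax": 0, "ay": 0, "az": 0},
    {"dx": -0.052, "dy": 0, "dz": 0, "ax": 0, "ay": 0, "az": 0},
    {"dx": -0.056, "dy": 0, "dz": 0, "ax": 0, "ay": 0, "az": 0},
  ],
)

```text
time_s: 5.8
tool_pos: [0.5373, -0.0886, 0.1001]
tool_rot: [0.0, 0.68, 0.733, 0.0]
force: [-0.1, 5.2, 6.4]
width: -0.005
finger_force: 3.4
```

Call:
arm_command(
  targets=[
    {"dx": -0.004, "dy": 0, "dz": 0, "ax": 0, "ay": 0, "az": 0},
    {"dx": -0.01, "dy": 0, "dz": 0, "ax": 0, "ay": 0, "az": 0},
    {"dx": -0.016, "dy": 0, "dz": 0, "ax": 0, "ay": 0, "az": 0},
    {"dx": -0.022, "dy": 0, "dz": 0, "ax": 0, "ay": 0, "az": 0},
    {"dx": -0.028, "dy": 0, "dz": 0, "ax": 0, "ay": 0, "az": 0},
    {"dx": -0.034, "dy": 0, "dz": 0, "ax": 0, "ay": 0, "az": 0},
    {"dx": -0.04, "dy": 0, "dz": 0, "ax": 0, "ay": 0, "az": 0},
    {"dx": -0.046, "dy": 0, "dz": 0, "ax": 0, "ay": 0, "az": 0},
  ],
)

```text
time_s: 6.6
tool_pos: [0.5407, -0.1342, 0.1001]
tool_rot: [0.0, 0.68, 0.733, 0.0]
force: [0.1, 4.9, 6.8]
width: 0.003
finger_force: 3.5
```

Call:
arm_command(
  targets=[
    {"dx": -0.006, "dy": 0, "dz": 0, "ax": 0, "ay": 0, "az": 0},
    {"dx": -0.012, "dy": 0, "dz": 0, "ax": 0, "ay": 0, "az": 0},
    {"dx": -0.018, "dy": 0, "dz": 0, "ax": 0, "ay": 0, "az": 0},
    {"dx": -0.024, "dy": 0, "dz": 0, "ax": 0, "ay": 0, "az": 0},
    {"dx": -0.03, "dy": 0, "dz": 0, "ax": 0, "ay": 0, "az": 0},
    {"dx": -0.031, "dy": 0, "dz": 0, "ax": 0, "ay": 0, "az": 0},
    {"dx": -0.031, "dy": 0, "dz": 0, "ax": 0, "ay": 0, "az": 0},
  ],
)

```text
time_s: 7.3
tool_pos: [0.5425, -0.1657, 0.0997]
tool_rot: [-0.0, 0.681, 0.733, -0.0]
force: [0.5, -0.4, -0.3]
width: -0.003
finger_force: 0.0
```

The force drops at 239 mm, so a notch is here. Probing its depth; a blind nick would stop me at 5 mm.

Call:
arm_command(
  targets=[
    {"dx": 0, "dy": 0, "dz": 0.002, "ax": 0, "ay": 0, "az": 0},
    {"dx": 0, "dy": 0, "dz": 0.004, "ax": 0, "ay": 0, "az": 0},
    {"dx": 0, "dy": 0, "dz": 0.005, "ax": 0, "ay": 0, "az": 0},
    {"dx": 0, "dy": 0, "dz": 0.006, "ax": 0, "ay": 0, "az": 0},
    {"dx": 0, "dy": 0, "dz": 0.006, "ax": 0, "ay": 0, "az": 0},
  ],
)

```text
time_s: 7.8
tool_pos: [0.5426, -0.1654, 0.0936]
tool_rot: [-0.0, 0.68, 0.733, -0.0]
force: [0.1, -0.3, 0.1]
width: -0.001
finger_force: 0.0
```

Below 5 mm with no contact, so this is the release notch. Going down to the key and pressing.

Call:
arm_command(
  targets=[
    {"dx": 0, "dy": 0, "dz": 0.003, "ax": 0, "ay": 0, "az": 0},
    {"dx": 0, "dy": 0, "dz": 0.006, "ax": 0, "ay": 0, "az": 0},
    {"dx": 0, "dy": 0, "dz": 0.0075, "ax": 0, "ay": 0, "az": 0},
    {"dx": 0, "dy": 0, "dz": 0.009, "ax": 0, "ay": 0, "az": 0},
    {"dx": 0, "dy": 0, "dz": 0.0105, "ax": 0, "ay": 0, "az": 0},
    {"dx": 0, "dy": 0, "dz": 0.012, "ax": 0, "ay": 0, "az": 0},
    {"dx": 0, "dy": 0, "dz": 0.0135, "ax": 0, "ay": 0, "az": 0},
    {"dx": 0, "dy": 0, "dz": 0.0145, "ax": 0, "ay": 0, "az": 0},
    {"dx": 0, "dy": 0, "dz": 0.0145, "ax": 0, "ay": 0, "az": 0},
  ],
)

```text
time_s: 8.7
tool_pos: [0.5425, -0.1654, 0.0792]
tool_rot: [-0.0, 0.681, 0.733, -0.0]
force: [0.7, 0.5, 1.2]
width: -0.0
finger_force: 0.2
```

Call:
arm_command(
  targets=[
    {"dx": 0, "dy": 0, "dz": 0.0005, "ax": 0, "ay": 0, "az": 0},
    {"dx": 0, "dy": 0, "dz": 0.001, "ax": 0, "ay": 0, "az": 0},
    {"dx": 0, "dy": 0, "dz": 0.0015, "ax": 0, "ay": 0, "az": 0},
    {"dx": 0, "dy": 0, "dz": 0.0015, "ax": 0, "ay": 0, "az": 0},
    {"dx": 0, "dy": 0, "dz": 0.0015, "ax": 0, "ay": 0, "az": 0},
  ],
)

```text
time_s: 9.2
tool_pos: [0.5426, -0.1654, 0.078]
tool_rot: [-0.0, 0.681, 0.733, 0.0]
force: [-3.1, 0.2, 7.6]
width: 0.002
finger_force: 3.9
```

Call:
arm_command(
  targets=[
    {"dx": 0, "dy": 0, "dz": 0.0004, "ax": 0, "ay": 0, "az": 0},
    {"dx": 0, "dy": 0, "dz": 0.0006, "ax": 0, "ay": 0, "az": 0},
    {"dx": 0, "dy": 0, "dz": 0.0006, "ax": 0, "ay": 0, "az": 0},
    {"dx": 0, "dy": 0, "dz": 0.0006, "ax": 0, "ay": 0, "az": 0},
  ],
)

```text
time_s: 9.6
tool_pos: [0.5427, -0.1655, 0.0779]
tool_rot: [0.0, 0.681, 0.733, 0.0]
force: [-6.3, 2.5, 19.8]
width: 0.004
finger_force: 9.1
```

At the hard stop: z is static and the force has risen to 20 N. Withdrawing straight up.

Call:
arm_command(
  targets=[
    {"dx": 0, "dy": 0, "dz": -0.005, "ax": 0, "ay": 0, "az": 0},
    {"dx": 0, "dy": 0, "dz": -0.02, "ax": 0, "ay": 0, "az": 0},
    {"dx": 0, "dy": 0, "dz": -0.04, "ax": 0, "ay": 0, "az": 0},
    {"dx": 0, "dy": 0, "dz": -0.07, "ax": 0, "ay": 0, "az": 0},
    {"dx": 0, "dy": 0, "dz": -0.1, "ax": 0, "ay": 0, "az": 0},
    {"dx": 0, "dy": 0, "dz": -0.13, "ax": 0, "ay": 0, "az": 0},
    {"dx": 0, "dy": 0, "dz": -0.15, "ax": 0, "ay": 0, "az": 0},
    {"dx": 0, "dy": 0, "dz": -0.15, "ax": 0, "ay": 0, "az": 0},
    {"dx": 0, "dy": 0, "dz": -0.15, "ax": 0, "ay": 0, "az": 0},
  ],
)

```text
time_s: 10.5
tool_pos: [0.5426, -0.1655, 0.2272]
tool_rot: [0.0, 0.681, 0.733, 0.0]
force: [0.5, -0.2, 0.4]
width: 0.001
finger_force: 0.0
```

Run:
```python
from h import *
s=r.state();print(s["time_s"],s["tool_pos"],s["force"])
b=r.get_image("scene");c=r.get_image("side")
o=np.zeros((600,800,3),np.uint8)
o[:,:400]=cv2.resize(b[180:330,200:300],(400,600));o[:,400:]=cv2.resize(c[180:300,260:340],(400,600))
cv2.imwrite("pics/m3.png",o[:,:,::-1])
```

```text
10.5 [ 0.54261098 -0.16549911  0.22717446] [ 0.47264992 -0.24942145  0.44364038]
```

View pics/m3.png

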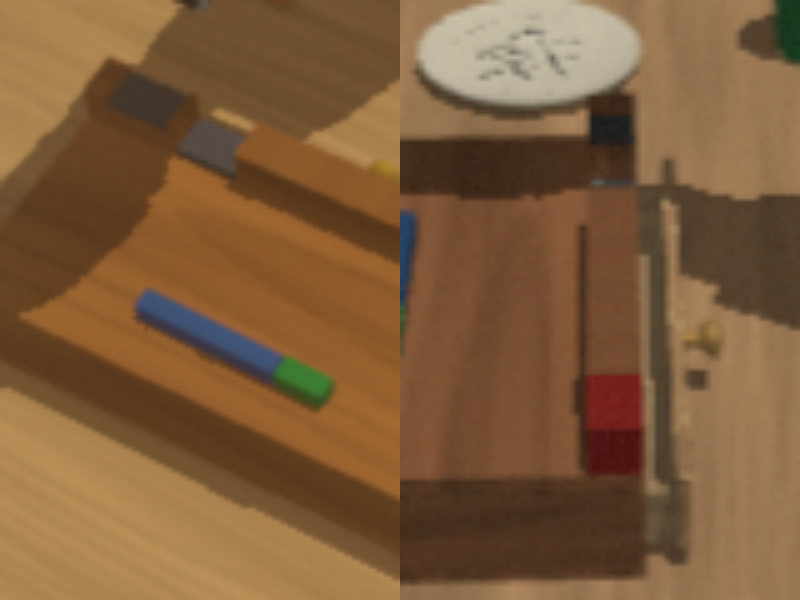

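The side view shows the drawer out at (670,330) with its knob at (710,340). The key is down in the deep notch at scene crop (210,145), the marker hasn't moved and the hand is clear. Handing in.

```bash
python3 -c "
from plant import r
print(r.hand_in())"
```

```text
the job is handed in; nothing more can be done
None
```

The drawer is open: I swept the rail from the red end, found the release notch in the fourth of the five blocks, and pressed the key down to its stop. The hand is clear and the job was handed in at about 10.6 s, but hand-in returned no verdict.

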